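# Back the paper roll off by one ratchet notch

### The arm

A 6-joint arm with a two-finger parallel gripper is mounted at the origin on the work surface. World frame = base frame: x ahead of the robot, y to its left, z up, the work surface at z = 0. Lengths are in m, angles in rad, forces in N, time in s.
With the tool pointing down it reaches from about 0.35 to 0.85 m from the base axis. Payload 8.1 kg.
Tool frame: the origin (TCP) lies midway between the tips of the shut fingers; the grasp point (between the pads) lies 19 mm behind it; z points along the fingers, y is the line along which they close (so a half turn about z gives the same grasp; the last joint's range is limited). The gripper opens to 93 mm and grips with 3 to 60 N. Pads are 15 mm wide; open, the fingers measure 128 mm over their backs; the gripper's body (75 mm by 188 mm) begins 65 mm behind the grasp point.
Start: joints at [1.259, 0.13, 1.488, -0, 1.523, -0.085], TCP at [0.135, 0.585, 0.185] pointing down, gripper open.
Joint ranges: [-2.96, 2.96], [-0.89, 2.26], [0.02, 2.5], [-1.34, 4.48], [0, 2.73], [-2.66, 2.66]. Speed limits (rad/s): [2.39, 2.39, 2.79, 3.14, 3.14, 3.14].

### API

Orientations are given as a rotation vector (axis times angle).
In Python, from bench import r gives the robot as it stands. The module is installed in compiled form; this text tells all that it offers.
- The arm moves only by the shell command python3 -m pendant 'ROWS'. ROWS is JSON, a list of rows, each an object of numbers: "fingers": the finger opening in m, from 0 to 0.093; "dx", "dy", "dz": the shift along the world's x, y, z in m; "ax", "ay", "az": the turn, a rotation vector about the world's x, y, z in rad. A call has exactly 10 rows; each row is the pose to reach, as a shift and turn from the pose commanded when the call began; what a row does not reach only later rows make up. A row lasts 1/8 s, in which the tool goes at most 62.5 mm and 10.7 degrees, less where a joint would pass 70% of its speed; a pose out of reach is approached as far as the arm can. A call with a gripper value outside its range is refused whole. The fingers move at their own pace and stop on an object; the grip force is fixed at half the most. Time passes only in rows, so rows that repeat a pose let the fingers close, or fill a call up. It gives the time, the measured TCP pose, the force, the opening and the grip force at its end, in the units of the state.
- r.get_obs(): the state, without advancing time (a new reading comes with each control period).
- r.read_camera(name): name is "scene" or "side" or "wrist"; returns the picture (384x512x3 uint8, red, green, blue); there is no depth.
- r.camera_params(name): a dict with "fx", "fy", "cx", "cy" (pixels), "k1" (the pictures are not rectified: a ray, as slopes to the right and down, at radius r is drawn at 1 + k1 r^2 times it, then the intrinsics apply), "rvec" (rotation vector, rad) and "tvec" (3), from world to camera coordinates, as OpenCV has them. Camera axes: x right, y down, z forward; pixel columns grow to the right and rows downward; lengths in m; the calibration is good to about 2 mm. A picture is of the moment at which its call begins: read the wrist's pose just before it. camera_params takes no time and is no camera call; for the wrist camera it gives the pose at the moment of the call.
- r.sign_off(): hands the job in; it is judged then, once.
The state is a dict: "clock": time; "joint_positions": joint angles; "qvel": joint speeds; "joint_torque": joint torques, N m; "eef_pos": TCP position; "orientation": TCP orientation; "force": force on the tool from outside, world axes, zero at the start; "torque": the same for the moment, N m; "finger_gap": finger opening in m; "gripper_force": force on a finger pad.
Only numpy, scipy, OpenCV 4.12 (cv2) and the standard library are available. Lean on these libraries where they do the work, as an engineer would, in place of code of your own. Each camera call takes 0.05 s, during which the arm holds its last target. There are 200 camera calls.

### The job

The paper roll on the desk stand is wound one notch too far. With a fingertip, lift the ratchet pawl clear of the toothed wheel, push the wheel backward (its top towards the pawl's pivot) by exactly one notch, then push the pawl back down fully into the new notch, so that the wheel is locked again. Only press and push: pick nothing up, do not force the wheel against the pawl, and leave the other things on the desk where they are.

Things in the scene. Friction and masses are not known exactly. Their poses are not given: they have to be found in the camera images.
- stand: Grey steel stand bolted to the desk, with a white paper roll (84 mm thick, 176 mm long) on a level axle 110 mm above the desk. Origin: on the desk under the ratchet wheel. x runs along the axle from the roll out through the wheel's open face, y from the wheel towards the pawl's pivot (pin at y 88, z 162 mm), z up. Base 290 x 210 x 12 mm; grey posts 172 mm high behind the wheel, x -22 to -12 mm.
- wheel (a joint): Turn of the ratchet wheel and roll, rad; grows backward (wheel top towards stand +y, the pawl side). One notch is 0.785. 0: a tooth's steep face meets the seated pawl, which blocks backward turning. Starts at -0.09 to -0.02. The pawl drops fully into the next notch at 0.62 to 0.78; short of that it lands on the slope, beyond on the next tooth. Stiff: stays where left, about 3 N at a peg turns it.
- wheel_hub (a point): End of the boss at the wheel's centre, on the axle, 110 mm above the desk, at x = +20 mm of the stand. The steel wheel is 14 mm thick (x -4 to +10 mm) and has 8 saw teeth 12 mm high, tips at 70 mm radius. With the pawl down on a tooth's slope the wheel can still be pushed backward until the pawl stops it at the notch.
- push_peg (a point): Middle of the uppermost of four steel pegs standing out of the wheel's open face, 90 degrees apart, parallel to the axle and 45 mm from it; each 10 mm thick, 42 mm long (stand x 10 to 52 mm). At wheel = 0 this peg is 22.5 degrees past straight up on the side away from the pawl; after one notch it is as far on the pawl's side. The point moves with the wheel.
- pawl (a joint): Angle (rad) of the dark steel pawl, a rocker beside and over the wheel. 0: nose fully down between two teeth (its stop). It grows as the nose lifts; the nose clears the teeth above 0.18; upper stop 0.6. Its pivot is stiff: it stays where it is put (1 to 2 N at tail or nose moves it).
- pawl_tail (a point): Centre of the upper face of the pawl's tail pad (30 x 30 mm, 6 mm thick) on the far side of the pivot from the wheel, 70 mm from the pivot. It slopes up outward by 27 degrees when the pawl is seated. Pressing it down about 30 mm lifts the nose by about 0.45 rad. The point moves with the pawl.
- pawl_back (a point): On the upper face of the pawl's nose arm (18 mm wide along the axle), 55 mm from the pivot towards the wheel and 17 mm short of the nose tip; pressing down here seats the raised pawl. The point moves with the pawl.
- pawl_nose (a point): Axis of the pawl's round nose (8 mm thick, 18 mm wide), at the pawl's wheel end. The point moves with the pawl.
- tape_roll: Loose bystander: roll of clear tape lying flat, 72 mm across, 24 mm high; origin at the centre of its underside. Leave alone.
- ink_bottle: Loose bystander: small amber bottle, 38 mm across, 75 mm tall; origin at the centre of its underside. Leave alone.
- mug: Loose bystander: white mug, 78 mm across (handle extra), 90 mm tall; origin at the centre of its underside. Leave alone.
- stapler: Loose bystander: black stapler, 45 x 135 mm, about 50 mm tall; origin at the centre of its underside. Leave alone.
- glue_jar: Loose bystander: white jar, 52 mm across, 60 mm tall; origin at the centre of its underside. Leave alone.
- album: Loose bystander: thick closed stamp album lying flat, 240 x 190 x 34 mm; origin at the centre of its underside. Leave alone.

How it is judged:
On the way, in this order (a step that is already met when the one before it is completed fails the run):
1. the pawl is lifted clear of the teeth while the wheel still stands at its old notch (value of joint pawl above 0.2 rad and value of joint wheel between -0.25 and 0.15 rad), for 0.2 s.
2. the wheel is pushed backward into the range of the next notch (value of joint wheel between 0.52 and 0.85 rad), for 0.1 s.
At the end, for the whole second after the job is handed in: The pawl is fully down in the next notch (pawl below 0.04 rad) and the wheel stands still one notch back (wheel between 0.52 and 0.85 rad) (all of step 2 and value of joint pawl below 0.04 rad and velocity of joint wheel between -0.05 and 0.05 rad/s); the robot touches nothing.
It fails at once if the wheel is turned back by more than about a notch and a half (value of joint wheel above 1.2 rad).
It fails at once if the wheel is turned forward to another notch (value of joint wheel below -0.5 rad).
It fails at once if the seated pawl and its stand are forced with more than 40 N (contact force between any of the arm, the fingers and stand above 40 N).
It fails at once if another thing on the desk is shifted or lifted by more than 15 mm (distance of any of tape_roll, ink_bottle, mug, stapler, glue_jar, album from where it was at the start of the episode above 0.015 m).
It also fails if it takes over 54 s, if anything falls off the work surface, if the arm or the gripper's body presses on something with over 40 N, if the wrist force passes 120 N, or if a joint passes its speed limit or range.

## Working session

There is one attempt and no reset: what is moved stays moved. The work goes in short steps, Python scripts to look and compute and a shell command to move; the robot and the scene stay as the last step left them, time stands still between calls to the robot, and variables do not carry over. Pictures are saved under pics/ and viewed, at most 10 in all, crops included, and the job is handed in when it is done.

```bash
mkdir -p pics
cat > h.py <<'E'
import numpy as np, cv2
from bench import r
def snap(n,f):
    im=r.read_camera(n); cv2.imwrite(f'pics/{f}.png',im[:,:,::-1]); return im
def cam(n):
    p=r.camera_params(n); R=cv2.Rodrigues(np.array(p['rvec'],float))[0]; t=np.array(p['tvec'],float).ravel(); return p,R,t
def ray(n,u,v):
    p,R,t=cam(n); d=np.array([(u-p['cx'])/p['fx'],(v-p['cy'])/p['fy']]); s=d.copy()
    for _ in range(20): s=d/(1+p['k1']*(s@s))
    return -R.T@t, R.T@np.array([s[0],s[1],1])
def onz(n,u,v,z):
    o,d=ray(n,u,v); return o+d*(z-o[2])/d[2]
def tri(a,b):
    A=[];B=[]
    for n,u,v in (a,b):
        o,d=ray(n,u,v); d=d/np.linalg.norm(d); P=np.eye(3)-np.outer(d,d); A.append(P);B.append(P@o)
    x=np.linalg.solve(A[0]+A[1],B[0]+B[1]); return x,[np.linalg.norm(A[i]@x-B[i]) for i in (0,1)]
def proj(n,X):
    p,R,t=cam(n); c=R@np.array(X)+t; s=c[:2]/c[2]; s=s*(1+p['k1']*(s@s)); return s[0]*p['fx']+p['cx'], s[1]*p['fy']+p['cy']
E
python3 - <<'E'
from h import *
a=snap('scene','scene0');b=snap('side','side0');
for n in('scene','side'):
    p,R,t=cam(n);print(n,-R.T@t,R[2])
for n,i in(('scene',a),('side',b)): cv2.imwrite(f'pics/{n}0b.png',cv2.resize(i[:,:,::-1],(800,600),interpolation=cv2.INTER_CUBIC))
o=r.get_obs();print(o['clock'],o['eef_pos'],o['orientation'])
E
```

```text
scene [1.44442151 0.30797436 0.98024951] [-0.67041569 -0.35728963 -0.65029756]
side [ 0.23402471 -0.93019905  1.12011563] [ 0.25769393  0.58638419 -0.76795014]
0.1 [0.13471213 0.58410211 0.18442874] [-3.55390810e-01 -3.12111658e+00  2.51278267e-03]
```

View pics/scene0b.png

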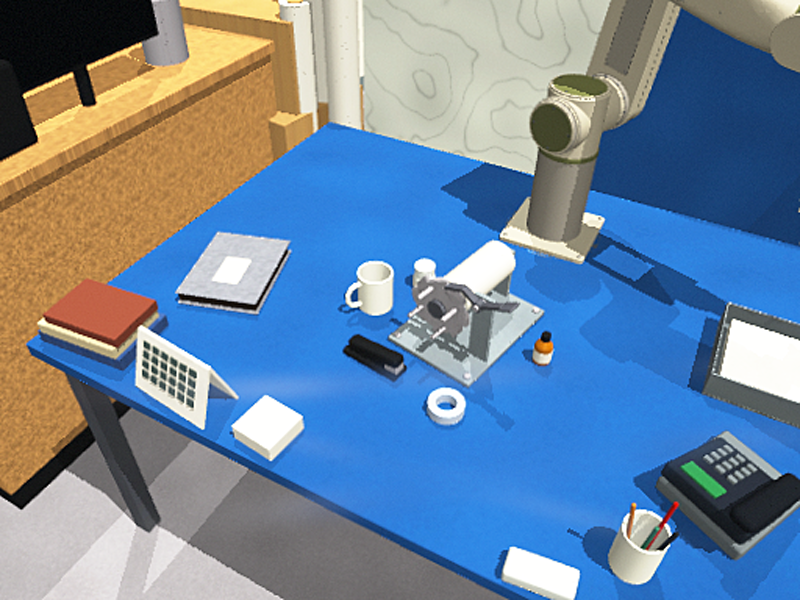

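View pics/side0b.png

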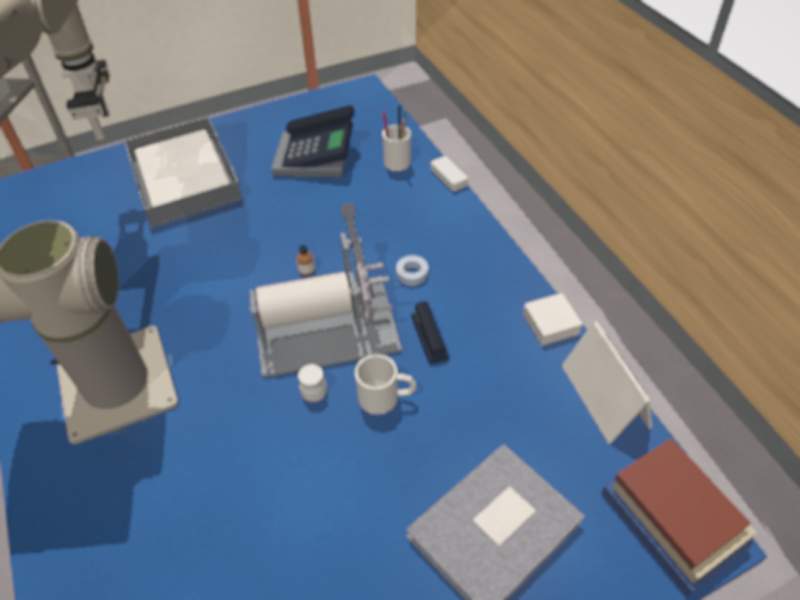

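The stand is in the middle of the desk: the wheel faces away from the robot, and the pawl tail is at about (515,305) in scene and (347,212) in side. Next I'll take enlarged crops.

Run:
```python
import cv2
a=cv2.imread('pics/scene0.png')[145:250,240:355];b=cv2.imread('pics/side0.png')[125:240,155:275]
A=cv2.resize(a,None,fx=5.2,fy=5.2,interpolation=cv2.INTER_CUBIC);B=cv2.resize(b,None,fx=5,fy=5,interpolation=cv2.INTER_CUBIC)
cv2.imwrite('pics/ca.png',A);cv2.imwrite('pics/cb.png',B)
```

```text
(no output)
```

View pics/ca.png

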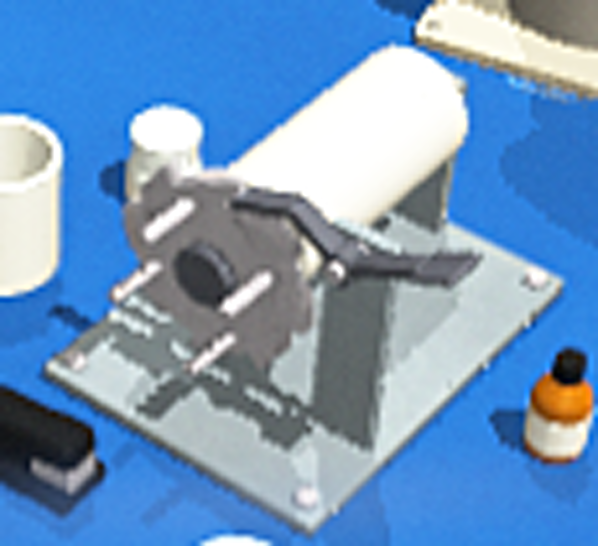

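View pics/cb.png

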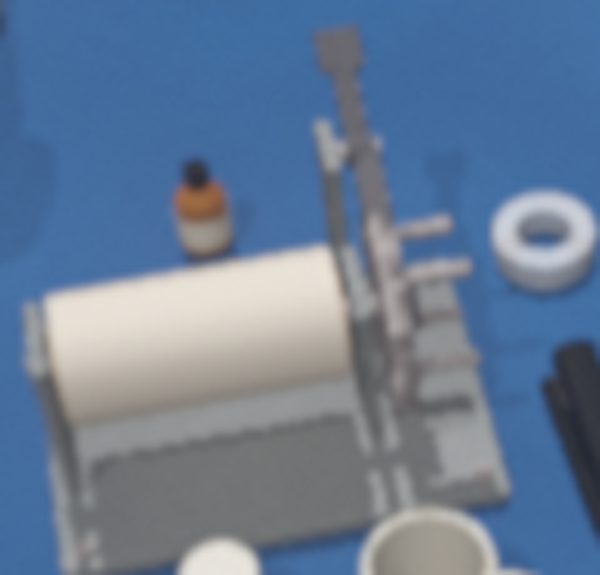

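Run:
```python
from h import *
np.set_printoptions(precision=4,suppress=True)
S=lambda u,v:('scene',240+u/5.2,145+v/5.2)
D=lambda u,v:('side',155+u/5,125+v/5)
for n,u,v in(('L',45,368),('F',315,532),('R',563,290)): print(n,onz(*S(u,v),.012))
print('side corner',onz(*D(508,497),.012),onz(*D(75,573),.012))
print('hub z.11',onz(*S(205,275),.11))
print('tail',tri(S(452,268),D(338,48)))
print('pivot',tri(S(338,272),D(378,143)))
for d in((450,222),(468,267)): print('peg',tri(S(150,234),D(*d)),tri(S(267,280),D(*d)))
```

```text
L [ 0.5706 -0.1718  0.012 ]
F [0.6147 0.0326 0.012 ]
R [0.3415 0.0915 0.012 ]
side corner [ 0.5629 -0.1856  0.012 ] [ 0.2908 -0.1221  0.012 ]
hub z.11 [ 0.5438 -0.0783  0.11  ]
tail (array([0.5612, 0.0718, 0.1919]), [np.float64(0.002239063605801124), np.float64(0.0022390636058010715)])
pivot (array([0.561 , 0.0078, 0.1616]), [np.float64(0.00202374276544985), np.float64(0.0020237427654497316)])
peg (array([ 0.5777, -0.0915,  0.1668]), [np.float64(0.008251085906811801), np.float64(0.00825108590681181)]) (array([ 0.5758, -0.0413,  0.1379]), [np.float64(0.01605798904033202), np.float64(0.016057989040332066)])
peg (array([ 0.572 , -0.1054,  0.1503]), [np.float64(0.0032330706235176206), np.float64(0.0032330706235175746)]) (array([ 0.5701, -0.0551,  0.1209]), [np.float64(0.028381665447806233), np.float64(0.028381665447806126)])
```

```bash
python3 -m pendant '[{"fingers":0,"dx":0,"dy":0,"dz":0.06},{"fingers":0,"dx":0.035,"dy":-0.042,"dz":0.09},{"fingers":0,"dx":0.07,"dy":-0.084,"dz":0.09},{"fingers":0,"dx":0.105,"dy":-0.127,"dz":0.09},{"fingers":0,"dx":0.14,"dy":-0.169,"dz":0.09},{"fingers":0,"dx":0.175,"dy":-0.211,"dz":0.09},{"fingers":0,"dx":0.21,"dy":-0.253,"dz":0.09},{"fingers":0,"dx":0.245,"dy":-0.296,"dz":0.09},{"fingers":0,"dx":0.28,"dy":-0.338,"dz":0.09},{"fingers":0,"dx":0.315,"dy":-0.38,"dz":0.09}]'
python3 -m pendant '[{"fingers":0,"dx":0.035,"dy":-0.042},{"fingers":0,"dx":0.07,"dy":-0.085},{"fingers":0,"dx":0.1,"dy":-0.12},{"fingers":0,"dx":0.109,"dy":-0.132},{"fingers":0,"dx":0.109,"dy":-0.132,"dz":-0.02},{"fingers":0,"dx":0.109,"dy":-0.132,"dz":-0.04},{"fingers":0,"dx":0.109,"dy":-0.132,"dz":-0.055},{"fingers":0,"dx":0.109,"dy":-0.132,"dz":-0.055},{"fingers":0,"dx":0.109,"dy":-0.132,"dz":-0.055},{"fingers":0,"dx":0.109,"dy":-0.132,"dz":-0.055}]'
python3 - <<'E'
from h import *
w=snap('wrist','w1'); a=snap('scene','s1')
W=cv2.resize(w,(533,400)); A=cv2.resize(a[120:250,240:355],None,fx=3.08,fy=3.08,interpolation=cv2.INTER_CUBIC)[:400]
W=W[:, :400]
cv2.imwrite('pics/v1.png',np.hstack([cv2.resize(w,(445,400)),A])[:,:800,::-1])
E
```

```text
validation failed for argument at $[0]...
validation failed for argument at $[0]...
```

View pics/v1.png

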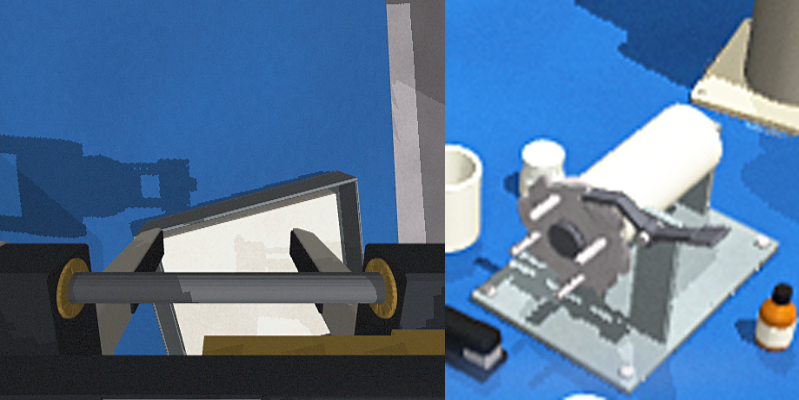

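The calls were refused and the arm is unmoved, as the picture confirms. I'll retry with all the keys in every row.

```bash
python3 -m pendant '[{"fingers":0,"dx":0,"dy":0,"dz":0.06,"ax":0,"ay":0,"az":0},{"fingers":0,"dx":0.035,"dy":-0.042,"dz":0.09,"ax":0,"ay":0,"az":0},{"fingers":0,"dx":0.07,"dy":-0.084,"dz":0.09,"ax":0,"ay":0,"az":0},{"fingers":0,"dx":0.105,"dy":-0.127,"dz":0.09,"ax":0,"ay":0,"az":0},{"fingers":0,"dx":0.14,"dy":-0.169,"dz":0.09,"ax":0,"ay":0,"az":0},{"fingers":0,"dx":0.175,"dy":-0.211,"dz":0.09,"ax":0,"ay":0,"az":0},{"fingers":0,"dx":0.21,"dy":-0.253,"dz":0.09,"ax":0,"ay":0,"az":0},{"fingers":0,"dx":0.245,"dy":-0.296,"dz":0.09,"ax":0,"ay":0,"az":0},{"fingers":0,"dx":0.28,"dy":-0.338,"dz":0.09,"ax":0,"ay":0,"az":0},{"fingers":0,"dx":0.315,"dy":-0.38,"dz":0.09,"ax":0,"ay":0,"az":0}]'
```

```text
clock: 1.45
eef_pos: [0.4507, 0.2031, 0.2753]
orientation: [0.356, 3.121, 0.0]
force: [0.5, -0.2, 0.2]
finger_gap: 0.001
gripper_force: 0.0
```

```bash
python3 -m pendant '[{"fingers":0,"dx":0.035,"dy":-0.042,"dz":0,"ax":0,"ay":0,"az":0},{"fingers":0,"dx":0.07,"dy":-0.085,"dz":0,"ax":0,"ay":0,"az":0},{"fingers":0,"dx":0.1,"dy":-0.12,"dz":0,"ax":0,"ay":0,"az":0},{"fingers":0,"dx":0.108,"dy":-0.131,"dz":0,"ax":0,"ay":0,"az":0},{"fingers":0,"dx":0.108,"dy":-0.131,"dz":-0.02,"ax":0,"ay":0,"az":0},{"fingers":0,"dx":0.108,"dy":-0.131,"dz":-0.04,"ax":0,"ay":0,"az":0},{"fingers":0,"dx":0.108,"dy":-0.131,"dz":-0.06,"ax":0,"ay":0,"az":0},{"fingers":0,"dx":0.108,"dy":-0.131,"dz":-0.06,"ax":0,"ay":0,"az":0},{"fingers":0,"dx":0.108,"dy":-0.131,"dz":-0.06,"ax":0,"ay":0,"az":0},{"fingers":0,"dx":0.108,"dy":-0.131,"dz":-0.06,"ax":0,"ay":0,"az":0}]'
python3 - <<'E'
from h import *
a=snap('scene','s2');b=snap('side','d2')
A=cv2.resize(a[120:250,240:355],(398,450),interpolation=cv2.INTER_CUBIC);B=cv2.resize(b[100:230,155:270],(398,450),interpolation=cv2.INTER_CUBIC)
cv2.imwrite('pics/v2.png',np.hstack([A,B])[:,:,::-1])
E
```

```text
clock: 2.7
eef_pos: [0.5585, 0.0738, 0.2165]
orientation: [0.355, 3.12, 0.0]
force: [-0.9, 1.0, -0.7]
finger_gap: 0.0004
gripper_force: 0.0
```

View pics/v2.png

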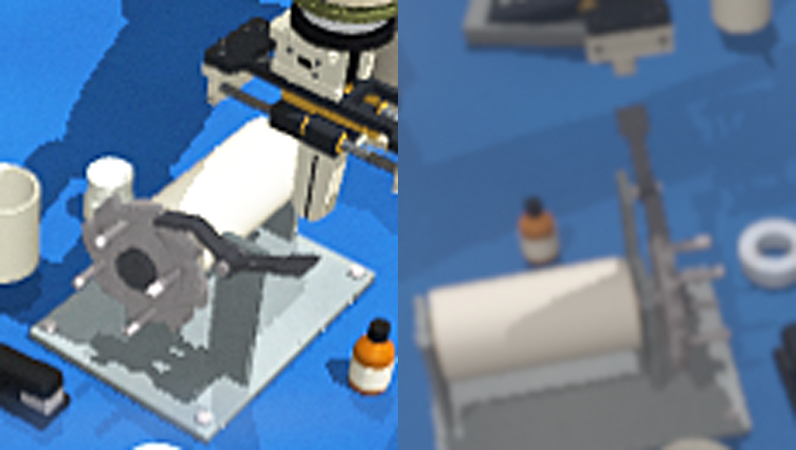

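The tip shows at about (315,217) in the scene half and (625,72) in the side half, above the tail at (312,262) and (632,112). I'll check the tip's calibration.

Run:
```python
from h import *
np.set_printoptions(precision=4,suppress=True)
o=r.get_obs();print(o['eef_pos'],[ (c,proj(c,o['eef_pos'])) for c in('scene','side')])
s=.289
print(tri(('scene',240+316*s,120+217*s),('side',155+(625-398)*s,100+72*s)))
print(tri(('scene',240+300*s,120+265*s),('side',155+(632-398)*s,100+115*s)))
```

```text
[0.5584 0.0737 0.2163] [('scene', (np.float64(328.2866566884237), np.float64(190.02548752245423))), ('side', (np.float64(220.45377564880204), np.float64(128.3992060623331)))]
(array([0.5613, 0.0779, 0.2451]), [np.float64(0.002005686666253441), np.float64(0.002005686666253564)])
(array([0.5633, 0.0729, 0.1949]), [np.float64(0.0007332422763372748), np.float64(0.0007332422763373592)])
```

```bash
python3 -m pendant '[{"fingers":0,"dx":0,"dy":-0.001,"dz":-0.004,"ax":0,"ay":0,"az":0},{"fingers":0,"dx":0,"dy":-0.001,"dz":-0.008,"ax":0,"ay":0,"az":0},{"fingers":0,"dx":0,"dy":-0.001,"dz":-0.012,"ax":0,"ay":0,"az":0},{"fingers":0,"dx":0,"dy":-0.001,"dz":-0.016,"ax":0,"ay":0,"az":0},{"fingers":0,"dx":0,"dy":-0.001,"dz":-0.02,"ax":0,"ay":0,"az":0},{"fingers":0,"dx":0,"dy":-0.001,"dz":-0.024,"ax":0,"ay":0,"az":0},{"fingers":0,"dx":0,"dy":-0.001,"dz":-0.028,"ax":0,"ay":0,"az":0},{"fingers":0,"dx":0,"dy":-0.001,"dz":-0.032,"ax":0,"ay":0,"az":0},{"fingers":0,"dx":0,"dy":-0.001,"dz":-0.035,"ax":0,"ay":0,"az":0},{"fingers":0,"dx":0,"dy":-0.001,"dz":-0.035,"ax":0,"ay":0,"az":0}]'
python3 - <<'E'
from h import *
a=snap('scene','s3');b=snap('side','d3')
A=cv2.resize(a[120:250,240:355],(398,450),interpolation=cv2.INTER_CUBIC);B=cv2.resize(b[100:230,155:270],(398,450),interpolation=cv2.INTER_CUBIC)
cv2.imwrite('pics/v3.png',np.hstack([A,B])[:,:,::-1]);print([proj(c,r.get_obs()['eef_pos']) for c in('scene','side')])
E
```

```text
clock: 4.05
eef_pos: [0.5577, 0.0726, 0.18]
orientation: [-0.355, -3.121, 0.0]
force: [0.3, -0.9, 0.5]
finger_gap: 0.0006
gripper_force: 0.0
[(np.float64(326.43561095663046), np.float64(199.40724879447978)), (np.float64(221.2810335338096), np.float64(136.974245515246))]
```

View pics/v3.png

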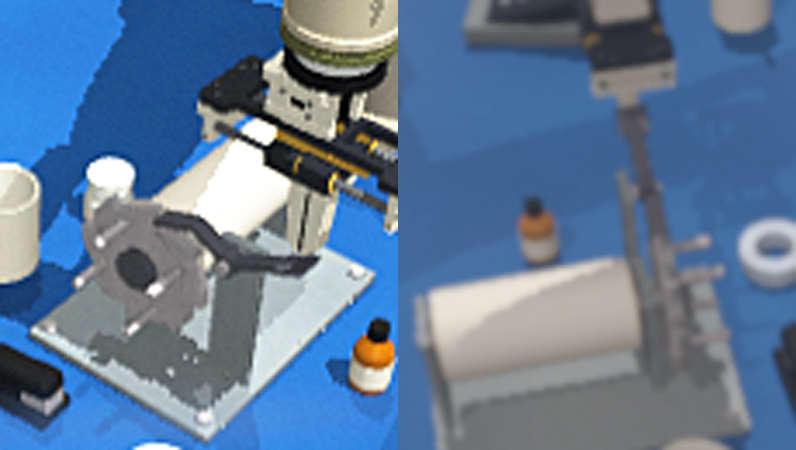

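The tip shows at (308,252) and (628,103), just above the tail pad. The real tips are about 25 mm short of the reported TCP, with no contact yet. I'll go down and watch the force.

```bash
python3 -m pendant '[{"fingers":0,"dx":0,"dy":0,"dz":-0.002,"ax":0,"ay":0,"az":0},{"fingers":0,"dx":0,"dy":0,"dz":-0.004,"ax":0,"ay":0,"az":0},{"fingers":0,"dx":0,"dy":0,"dz":-0.006,"ax":0,"ay":0,"az":0},{"fingers":0,"dx":0,"dy":0,"dz":-0.008,"ax":0,"ay":0,"az":0},{"fingers":0,"dx":0,"dy":0,"dz":-0.01,"ax":0,"ay":0,"az":0},{"fingers":0,"dx":0,"dy":0,"dz":-0.012,"ax":0,"ay":0,"az":0},{"fingers":0,"dx":0,"dy":0,"dz":-0.014,"ax":0,"ay":0,"az":0},{"fingers":0,"dx":0,"dy":0,"dz":-0.016,"ax":0,"ay":0,"az":0},{"fingers":0,"dx":0,"dy":0,"dz":-0.018,"ax":0,"ay":0,"az":0},{"fingers":0,"dx":0,"dy":0,"dz":-0.02,"ax":0,"ay":0,"az":0}]'
python3 - <<'E'
from h import *
a=snap('scene','s4');b=snap('side','d4')
A=cv2.resize(a[120:250,240:355],(398,450),interpolation=cv2.INTER_CUBIC);B=cv2.resize(b[100:230,155:270],(398,450),interpolation=cv2.INTER_CUBIC)
cv2.imwrite('pics/v4.png',np.hstack([A,B])[:,:,::-1]);o=r.get_obs();print(o['eef_pos'],o['force'])
E
```

```text
clock: 5.4
eef_pos: [0.5579, 0.0727, 0.1602]
orientation: [0.355, 3.121, 0.0]
force: [1.0, 0.9, 0.7]
finger_gap: 0.0006
gripper_force: 0.4
[0.55773643 0.07259645 0.15998129] [ 0.20663153 -0.95344151  0.05103803]
```

View pics/v4.png

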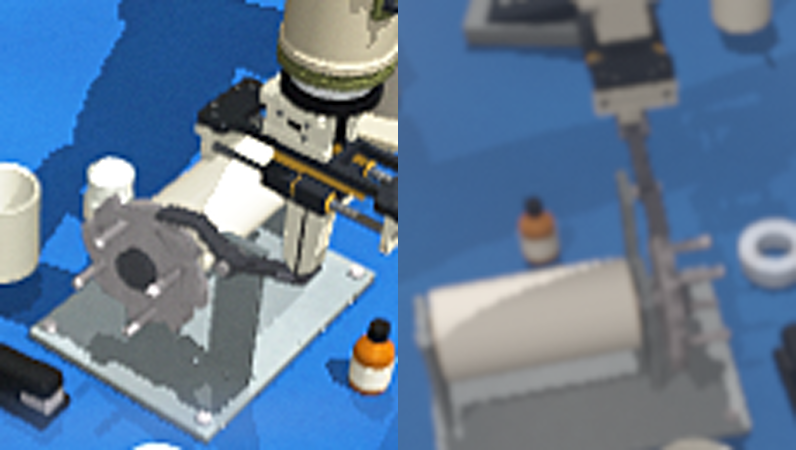

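The finger is now at the pad (310,278) and the tail has begun to sink. I'll press on.

```bash
python3 -m pendant '[{"fingers":0,"dx":0,"dy":0,"dz":-0.002,"ax":0,"ay":0,"az":0},{"fingers":0,"dx":0,"dy":0,"dz":-0.004,"ax":0,"ay":0,"az":0},{"fingers":0,"dx":0,"dy":0,"dz":-0.006,"ax":0,"ay":0,"az":0},{"fingers":0,"dx":0,"dy":0,"dz":-0.008,"ax":0,"ay":0,"az":0},{"fingers":0,"dx":0,"dy":0,"dz":-0.01,"ax":0,"ay":0,"az":0},{"fingers":0,"dx":0,"dy":0,"dz":-0.012,"ax":0,"ay":0,"az":0},{"fingers":0,"dx":0,"dy":0,"dz":-0.014,"ax":0,"ay":0,"az":0},{"fingers":0,"dx":0,"dy":0,"dz":-0.016,"ax":0,"ay":0,"az":0},{"fingers":0,"dx":0,"dy":0,"dz":-0.016,"ax":0,"ay":0,"az":0},{"fingers":0,"dx":0,"dy":0,"dz":-0.016,"ax":0,"ay":0,"az":0}]'
python3 - <<'E'
from h import *
np.set_printoptions(precision=4,suppress=True)
a=snap('scene','s5');b=snap('side','d5')
A=cv2.resize(a[120:250,240:355],(398,450),interpolation=cv2.INTER_CUBIC);B=cv2.resize(b[100:230,155:270],(398,450),interpolation=cv2.INTER_CUBIC)
cv2.imwrite('pics/v5.png',np.hstack([A,B])[:,:,::-1]);o=r.get_obs();print(o['eef_pos'],o['force'])
# expected pixel (in this crop) of nose for pawl angles
O=np.array([.5243,-.0741,0]);X=np.array([.977,-.211,0]);Y=np.array([.211,.977,0])
for q in(0,.2,.3,.4,.5):
  for nm,rr,a0 in(('tail',70,np.deg2rad(27)-q),('nose',72,np.pi-.12-q)):
    P=O+.012*X+Y*(.088+rr/1e3*np.cos(a0))+np.array([0,0,.162+rr/1e3*np.sin(a0)])
    u,v=proj('scene',P);u2,v2=proj('side',P);print(q,nm,np.round([(u-240)/.289,(v-120)/.289,398+(u2-155)/.289,(v2-100)/.289]))
E
```

```text
clock: 6.75
eef_pos: [0.5578, 0.0726, 0.1442]
orientation: [-0.356, -3.121, 0.0]
force: [-0.4, 0.9, -0.2]
finger_gap: 0.0004
gripper_force: 0.0
[0.5578 0.0726 0.1443] [ 0.0557 -0.013   0.4991]
0 tail [294. 269. 637. 116.]
0 nose [161. 221. 664. 232.]
0.2 tail [297. 283. 637. 123.]
0.2 nose [164. 210. 663. 219.]
0.3 tail [298. 290. 637. 127.]
0.3 nose [167. 205. 662. 212.]
0.4 tail [298. 297. 638. 132.]
0.4 nose [171. 201. 661. 204.]
0.5 tail [297. 303. 638. 137.]
0.5 nose [175. 197. 659. 196.]
```

View pics/v5.png

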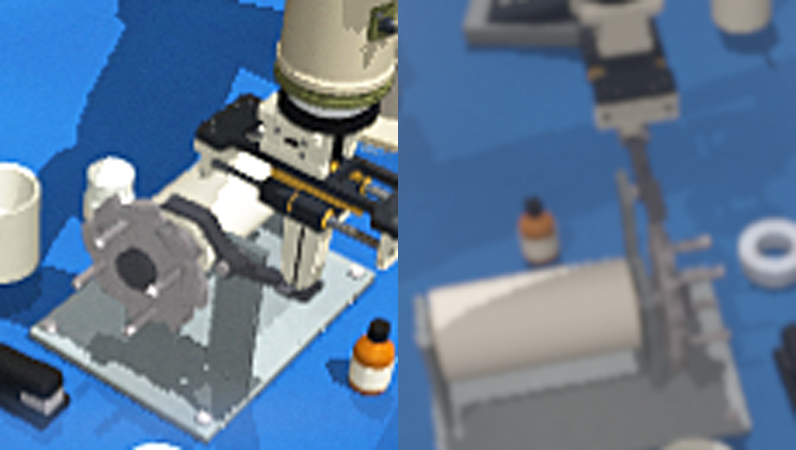

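The pawl is up: nose at (168,203), tail at (300,292), so about 0.33 rad. Now I'll lift and cross to the far side of the upper peg.

```bash
python3 -m pendant '[{"fingers":0,"dx":0,"dy":0,"dz":0.03,"ax":0,"ay":0,"az":0},{"fingers":0,"dx":0,"dy":0,"dz":0.075,"ax":0,"ay":0,"az":0},{"fingers":0,"dx":0,"dy":-0.03,"dz":0.085,"ax":0,"ay":0,"az":0},{"fingers":0,"dx":0,"dy":-0.08,"dz":0.085,"ax":0,"ay":0,"az":0},{"fingers":0,"dx":0,"dy":-0.13,"dz":0.085,"ax":0,"ay":0,"az":0},{"fingers":0,"dx":0,"dy":-0.175,"dz":0.085,"ax":0,"ay":0,"az":0},{"fingers":0,"dx":-0.002,"dy":-0.212,"dz":0.085,"ax":0,"ay":0,"az":0},{"fingers":0,"dx":-0.002,"dy":-0.212,"dz":0.085,"ax":0,"ay":0,"az":0},{"fingers":0,"dx":-0.002,"dy":-0.212,"dz":0.05,"ax":0,"ay":0,"az":0},{"fingers":0,"dx":-0.002,"dy":-0.212,"dz":0.03,"ax":0,"ay":0,"az":0}]'
cat >> h.py <<'E'
O=np.array([.5243,-.0741,0]);X=np.array([.977,-.211,0]);Y=np.array([.211,.977,0])
def S2W(x,y,z): return O+X*x/1e3+Y*y/1e3+np.array([0,0,z/1e3])
def W2S(p): d=np.array(p)-O; return np.round(np.array([d@X,d@Y,d[2]])*1e3,1)
def pegs(im):
    """score wheel angle by mean brightness along the outer half of the four projected pegs"""
    p,R,t=cam('scene'); g=cv2.GaussianBlur(im.min(2).astype(np.float32),(3,3),0)
    out={}
    for q in np.arange(-.2,1.0,.05):
        s=[]
        for k in range(4):
            a=np.deg2rad(-22.5+90*k)+q
            pts=np.array([proj('scene',S2W(x,45*np.sin(a),110+45*np.cos(a))) for x in range(20,52,3)],np.float32)
            s.append(float(cv2.remap(g,pts[:,0],pts[:,1],1).mean()))
        out[round(q,2)]=[int(v) for v in s]
    return out
E
python3 - <<'E'
from h import *
print(W2S(r.get_obs()['eef_pos']))
for f in('scene0','s5'):
    d=pegs(cv2.imread(f'pics/{f}.png')); print(f,[(q,v) for q,v in d.items() if q<.3])
E
```

```text
clock: 8.1
eef_pos: [0.5552, -0.1383, 0.1726]
orientation: [-0.354, -3.12, -0.001]
force: [0.2, 1.2, 0.6]
finger_gap: 0.0003
gripper_force: 0.0
[ 43.8 -56.1 172.6]
scene0 [(np.float64(-0.2), [225, 174, 142, 139]), (np.float64(-0.15), [230, 214, 159, 147]), (np.float64(-0.1), [228, 229, 178, 168]), (np.float64(-0.05), [217, 218, 193, 192]), (np.float64(-0.0), [199, 186, 200, 203]), (np.float64(0.05), [174, 153, 195, 189]), (np.float64(0.1), [150, 128, 177, 157]), (np.float64(0.15), [131, 118, 154, 122]), (np.float64(0.2), [121, 115, 137, 94]), (np.float64(0.25), [119, 116, 129, 78])]
s5 [(np.float64(-0.2), [161, 124, 112, 121]), (np.float64(-0.15), [161, 138, 118, 119]), (np.float64(-0.1), [157, 146, 126, 122]), (np.float64(-0.05), [149, 143, 135, 130]), (np.float64(-0.0), [139, 134, 142, 138]), (np.float64(0.05), [129, 126, 143, 139]), (np.float64(0.1), [123, 121, 139, 129]), (np.float64(0.15), [120, 120, 130, 112]), (np.float64(0.2), [121, 120, 122, 94]), (np.float64(0.25), [123, 120, 119, 81])]
```

```bash
python3 -m pendant '[{"fingers":0,"dx":0,"dy":0,"dz":-0.02,"ax":0,"ay":0,"az":0},{"fingers":0,"dx":0,"dy":0,"dz":-0.04,"ax":0,"ay":0,"az":0},{"fingers":0,"dx":0,"dy":0,"dz":-0.057,"ax":0,"ay":0,"az":0},{"fingers":0,"dx":0,"dy":0,"dz":-0.057,"ax":0,"ay":0,"az":0},{"fingers":0,"dx":0.001,"dy":0.005,"dz":-0.057,"ax":0,"ay":0,"az":0},{"fingers":0,"dx":0.002,"dy":0.01,"dz":-0.057,"ax":0,"ay":0,"az":0},{"fingers":0,"dx":0.003,"dy":0.014,"dz":-0.057,"ax":0,"ay":0,"az":0},{"fingers":0,"dx":0.004,"dy":0.018,"dz":-0.057,"ax":0,"ay":0,"az":0},{"fingers":0,"dx":0.005,"dy":0.022,"dz":-0.057,"ax":0,"ay":0,"az":0},{"fingers":0,"dx":0.005,"dy":0.022,"dz":-0.057,"ax":0,"ay":0,"az":0}]'
python3 - <<'E'
from h import *
print(W2S(r.get_obs()['eef_pos']))
print(list(pegs(snap('scene','s6')[:,:,::-1]).items()))
E
```

```text
clock: 9.35
eef_pos: [0.5611, -0.1172, 0.1176]
orientation: [0.355, 3.121, -0.0]
force: [-0.0, 0.1, 1.6]
finger_gap: 0.0006
gripper_force: 0.5
[ 45.  -34.4 117.6]
[(np.float64(-0.2), [140, 167, 142, 142]), (np.float64(-0.15), [141, 208, 158, 134]), (np.float64(-0.1), [139, 229, 176, 128]), (np.float64(-0.05), [136, 224, 193, 128]), (np.float64(-0.0), [131, 197, 202, 135]), (np.float64(0.05), [127, 163, 198, 138]), (np.float64(0.1), [123, 135, 181, 131]), (np.float64(0.15), [122, 122, 158, 116]), (np.float64(0.2), [122, 118, 140, 99]), (np.float64(0.25), [123, 119, 133, 84]), (np.float64(0.3), [124, 121, 133, 77]), (np.float64(0.35), [124, 122, 137, 75]), (np.float64(0.4), [122, 123, 139, 77]), (np.float64(0.45), [117, 123, 140, 79]), (np.float64(0.5), [110, 123, 140, 82]), (np.float64(0.55), [102, 122, 136, 85]), (np.float64(0.6), [97, 121, 131, 89]), (np.float64(0.65), [95, 120, 127, 93]), (np.float64(0.7), [96, 118, 126, 97]), (np.float64(0.75), [99, 117, 127, 101]), (np.float64(0.8), [103, 115, 133, 106]), (np.float64(0.85), [106, 114, 145, 111]), (np.float64(0.9), [107, 112, 155, 116]), (np.float64(0.95), [108, 111, 158, 121])]
```

```bash
python3 -m pendant '[{"fingers":0,"dx":0,"dy":0.002,"dz":0,"ax":0,"ay":0,"az":0},{"fingers":0,"dx":0.001,"dy":0.004,"dz":0,"ax":0,"ay":0,"az":0},{"fingers":0,"dx":0.001,"dy":0.006,"dz":0,"ax":0,"ay":0,"az":0},{"fingers":0,"dx":0.002,"dy":0.008,"dz":0,"ax":0,"ay":0,"az":0},{"fingers":0,"dx":0.002,"dy":0.01,"dz":0,"ax":0,"ay":0,"az":0},{"fingers":0,"dx":0.002,"dy":0.012,"dz":0,"ax":0,"ay":0,"az":0},{"fingers":0,"dx":0.003,"dy":0.014,"dz":0,"ax":0,"ay":0,"az":0},{"fingers":0,"dx":0.003,"dy":0.016,"dz":0,"ax":0,"ay":0,"az":0},{"fingers":0,"dx":0.003,"dy":0.016,"dz":0,"ax":0,"ay":0,"az":0},{"fingers":0,"dx":0.003,"dy":0.016,"dz":0,"ax":0,"ay":0,"az":0}]'
python3 - <<'E'
from h import *
print(W2S(r.get_obs()['eef_pos']))
d=pegs(snap('scene','s7')[:,:,::-1])
print([(float(q),v[1:]) for q,v in d.items()])
E
```

```text
clock: 10.65
eef_pos: [0.5646, -0.1029, 0.1217]
orientation: [0.356, 3.118, -0.004]
force: [-12.9, -3.7, 27.7]
finger_gap: 0.0004
gripper_force: 11.9
[ 45.4 -19.7 121.7]
[(-0.2, [114, 118, 140]), (-0.15, [118, 118, 124]), (-0.1, [120, 119, 101]), (-0.05, [123, 120, 84]), (-0.0, [135, 121, 76]), (0.05, [159, 122, 76]), (0.1, [190, 126, 83]), (0.15, [216, 138, 95]), (0.2, [227, 157, 113]), (0.25, [222, 185, 132]), (0.3, [204, 211, 148]), (0.35, [181, 221, 158]), (0.4, [158, 213, 161]), (0.45, [140, 187, 157]), (0.5, [129, 159, 149]), (0.55, [122, 138, 139]), (0.6, [119, 128, 130]), (0.65, [118, 125, 122]), (0.7, [118, 124, 117]), (0.75, [118, 126, 114]), (0.8, [118, 130, 114]), (0.85, [117, 140, 115]), (0.9, [116, 151, 117]), (0.95, [115, 156, 120])]
```

Run:
```python
from h import *
b=snap('side','d7');a=cv2.imread('pics/s7.png')[:,:,::-1]
A=cv2.resize(a[120:230,245:345],(400,440),interpolation=cv2.INTER_CUBIC);B=cv2.resize(b[105:215,180:280],(400,440),interpolation=cv2.INTER_CUBIC)
cv2.imwrite('pics/v7.png',np.hstack([A,B])[:,:,::-1])
o=r.get_obs();print(o['force'],o['torque'],o['joint_torque'])
```

```text
[-14.28846678  -3.77688801  27.64243881] [-0.470655    2.44746404  0.12326319] [  3.41659203 -39.30147886 -39.67331171   2.46297218  -4.40522879
   0.12223821]
```

View pics/v7.png

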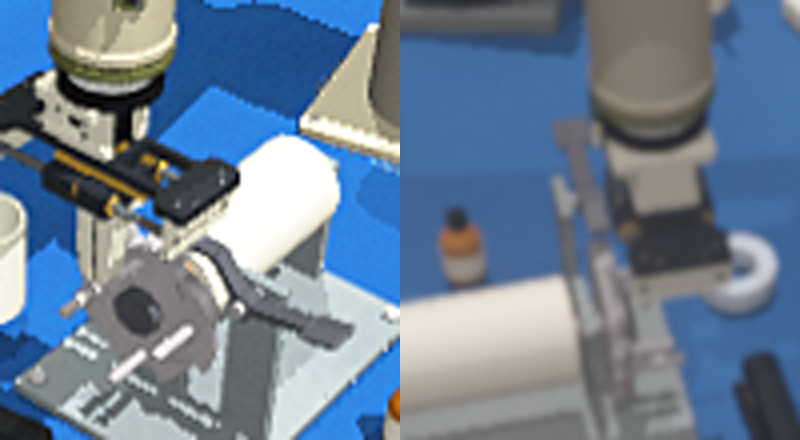

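The finger's lower end shows near (95,280) in the scene half, with wheel and peg at (150,240). The gripper block at (190,235) is close to the pawl arm. I'll check this against the projection before pushing further.

Run:
```python
from h import *
p=r.get_obs()['eef_pos']
f=lambda P:(lambda u,v:np.round([(u-245)*4,(v-120)*4]))(*proj('scene',P))
g=lambda P:(lambda u,v:np.round([400+(u-180)*4,(v-105)*4]))(*proj('side',P))
for dz in(0,.025,.05,.084): 
  for dy in(-17,0,17): P=p+Y*dy/1e3+[0,0,dz]; print(dz,dy,f(P),g(P))
for k in range(4):
  a=np.deg2rad(-22.5+90*k)+.3
  print('peg',k,*[f(S2W(x,45*np.sin(a),110+45*np.cos(a))) for x in(10,52)])
print('hub',f(S2W(20,0,110)), 'bodyend',f(p+Y*.094+[0,0,.084]),'tooth', f(S2W(3,0,180)))
for q in(0,.2,.33,.4):
  a=np.pi-.12-q; print('nose',q,f(S2W(3,88+72*np.cos(a),162+72*np.sin(a))),f(S2W(3,88+70*np.cos(.47-q),162+70*np.sin(.47-q))))
```

```text
0 -17 [ 80. 296.] [666. 333.]
0 0 [ 98. 306.] [662. 317.]
0 17 [115. 315.] [657. 302.]
0.025 -17 [ 81. 271.] [665. 312.]
0.025 0 [ 99. 281.] [661. 296.]
0.025 17 [116. 291.] [656. 280.]
0.05 -17 [ 82. 246.] [664. 289.]
0.05 0 [100. 255.] [660. 274.]
0.05 17 [118. 265.] [655. 258.]
0.084 -17 [ 83. 210.] [663. 258.]
0.084 0 [101. 220.] [658. 242.]
0.084 17 [120. 229.] [653. 227.]
peg 0 [144. 259.] [110. 286.]
peg 1 [192. 327.] [159. 355.]
peg 2 [147. 350.] [114. 378.]
peg 3 [100. 284.] [ 66. 311.]
hub [138. 312.] bodyend [205. 275.] tooth [156. 231.]
nose 0 [173. 250.] [327. 304.]
nose 0.2 [177. 237.] [331. 321.]
nose 0.33 [182. 230.] [331. 332.]
nose 0.4 [185. 226.] [331. 337.]
```

The finger tip is at about (97,281), roughly 25–35 mm above the reported TCP, so it is riding over the top of the peg. That explains the upward force. I'll lift off, back up, go lower and push again.

```bash
python3 -m pendant '[{"fingers":0,"dx":0,"dy":0,"dz":0.015,"ax":0,"ay":0,"az":0},{"fingers":0,"dx":-0.002,"dy":-0.01,"dz":0.015,"ax":0,"ay":0,"az":0},{"fingers":0,"dx":-0.005,"dy":-0.024,"dz":0.015,"ax":0,"ay":0,"az":0},{"fingers":0,"dx":-0.005,"dy":-0.024,"dz":0.0,"ax":0,"ay":0,"az":0},{"fingers":0,"dx":-0.005,"dy":-0.024,"dz":-0.013,"ax":0,"ay":0,"az":0},{"fingers":0,"dx":-0.005,"dy":-0.024,"dz":-0.013,"ax":0,"ay":0,"az":0},{"fingers":0,"dx":-0.004,"dy":-0.02,"dz":-0.013,"ax":0,"ay":0,"az":0},{"fingers":0,"dx":-0.003,"dy":-0.015,"dz":-0.013,"ax":0,"ay":0,"az":0},{"fingers":0,"dx":-0.002,"dy":-0.01,"dz":-0.013,"ax":0,"ay":0,"az":0},{"fingers":0,"dx":-0.002,"dy":-0.01,"dz":-0.013,"ax":0,"ay":0,"az":0}]'
cat >> h.py <<'E'
def wheel(f):
    d=pegs(snap('scene',f)[:,:,::-1]); q=np.array([float(k) for k in d]); v=np.array(list(d.values()))
    for k in range(4): print('peg',k,'best',round(q[v[:,k].argmax()],2),v[:,k].max(),end='; ')
    o=r.get_obs(); print('\n',W2S(o['eef_pos']),np.round(o['force'],1))
E
python3 -c "
from h import *
wheel('s8')"
```

```text
clock: 12.0
eef_pos: [0.5623, -0.1109, 0.1047]
orientation: [0.354, 3.121, -0.0]
force: [0.7, 0.3, 0.6]
finger_gap: 0.0006
gripper_force: 0.0
peg 0 best -0.2 167; peg 1 best 0.25 225; peg 2 best 0.35 221; peg 3 best 0.4 158; 
 [ 44.8 -28.1 104.6] [-0.3 -0.4  0.3]
```

```bash
python3 -m pendant '[{"fingers":0,"dx":0,"dy":0.002,"dz":0,"ax":0,"ay":0,"az":0},{"fingers":0,"dx":0.001,"dy":0.004,"dz":0,"ax":0,"ay":0,"az":0},{"fingers":0,"dx":0.001,"dy":0.006,"dz":0,"ax":0,"ay":0,"az":0},{"fingers":0,"dx":0.002,"dy":0.008,"dz":0,"ax":0,"ay":0,"az":0},{"fingers":0,"dx":0.002,"dy":0.01,"dz":0,"ax":0,"ay":0,"az":0},{"fingers":0,"dx":0.002,"dy":0.011,"dz":0,"ax":0,"ay":0,"az":0},{"fingers":0,"dx":0.002,"dy":0.011,"dz":0,"ax":0,"ay":0,"az":0},{"fingers":0,"dx":0.002,"dy":0.011,"dz":0,"ax":0,"ay":0,"az":0},{"fingers":0,"dx":0.002,"dy":0.011,"dz":0,"ax":0,"ay":0,"az":0},{"fingers":0,"dx":0.002,"dy":0.011,"dz":0,"ax":0,"ay":0,"az":0}]'
python3 -c "
from h import *
wheel('s9')"
```

```text
clock: 13.3
eef_pos: [0.5637, -0.1001, 0.1041]
orientation: [-0.355, -3.121, -0.001]
force: [0.2, -0.9, 0.2]
finger_gap: 0.0003
gripper_force: 0.3
peg 0 best 0.05 177; peg 1 best 0.45 227; peg 2 best 0.5 156; peg 3 best 0.7 142; 
 [ 44.  -17.1 104.2] [-1.2 -0.5  0.8]
```

```bash
python3 -m pendant '[{"fingers":0,"dx":0,"dy":0.001,"dz":0,"ax":0,"ay":0,"az":0},{"fingers":0,"dx":0,"dy":0.002,"dz":0,"ax":0,"ay":0,"az":0},{"fingers":0,"dx":0.001,"dy":0.004,"dz":0,"ax":0,"ay":0,"az":0},{"fingers":0,"dx":0.001,"dy":0.005,"dz":0,"ax":0,"ay":0,"az":0},{"fingers":0,"dx":0.001,"dy":0.006,"dz":0,"ax":0,"ay":0,"az":0},{"fingers":0,"dx":0.002,"dy":0.007,"dz":0,"ax":0,"ay":0,"az":0},{"fingers":0,"dx":0.002,"dy":0.0075,"dz":0,"ax":0,"ay":0,"az":0},{"fingers":0,"dx":0.002,"dy":0.0075,"dz":0,"ax":0,"ay":0,"az":0},{"fingers":0,"dx":0.002,"dy":0.0075,"dz":0,"ax":0,"ay":0,"az":0},{"fingers":0,"dx":0.002,"dy":0.0075,"dz":0,"ax":0,"ay":0,"az":0}]'
python3 -c "
from h import *
wheel('s10')"
```

```text
clock: 14.6
eef_pos: [0.566, -0.0928, 0.1045]
orientation: [0.355, 3.121, 0.0]
force: [-1.4, -1.9, -1.3]
finger_gap: 0.0003
gripper_force: 1.0
peg 0 best 0.25 177; peg 1 best 0.55 221; peg 2 best -0.2 170; peg 3 best 0.85 148; 
 [ 44.7  -9.5 104.4] [-0.9 -1.5 -1.1]
```

```bash
python3 -m pendant '[{"fingers":0,"dx":0,"dy":0.001,"dz":0,"ax":0,"ay":0,"az":0},{"fingers":0,"dx":0,"dy":0.0015,"dz":0,"ax":0,"ay":0,"az":0},{"fingers":0,"dx":0,"dy":0.0015,"dz":0,"ax":0,"ay":0,"az":0},{"fingers":0,"dx":0,"dy":0.0015,"dz":0,"ax":0,"ay":0,"az":0},{"fingers":0,"dx":-0.001,"dy":-0.005,"dz":0,"ax":0,"ay":0,"az":0},{"fingers":0,"dx":-0.002,"dy":-0.012,"dz":0,"ax":0,"ay":0,"az":0},{"fingers":0,"dx":-0.002,"dy":-0.012,"dz":0.03,"ax":0,"ay":0,"az":0},{"fingers":0,"dx":-0.002,"dy":-0.012,"dz":0.07,"ax":0,"ay":0,"az":0},{"fingers":0,"dx":-0.002,"dy":-0.012,"dz":0.12,"ax":0,"ay":0,"az":0},{"fingers":0,"dx":-0.002,"dy":-0.012,"dz":0.12,"ax":0,"ay":0,"az":0}]'
sed -i 's/np.arange(-.2,1.0,.05)/np.arange(-.3,1.0,.02)/' h.py
python3 - <<'E'
from h import *
wheel('s11')
for f in ('scene0','s11'):
    im=cv2.imread(f'pics/{f}.png'); d=pegs(im); q=np.array([float(k) for k in d]); v=np.array(list(d.values())).astype(float)
    # +-0.35 window about guess
    g=-.06 if f=='scene0' else .68
    m=abs(q-g)<.24
    print(f,[round(float(q[m][v[m,k].argmax()]),2) for k in range(4)],v[m].max(0), 'sum best',q[m][v[m].sum(1).argmax()])
E
```

```text
clock: 15.9
eef_pos: [0.5667, -0.1059, 0.2302]
orientation: [0.355, 3.112, -0.002]
force: [0.5, 0.3, -0.8]
finger_gap: 0.0003
gripper_force: 0.0
peg 0 best 0.68 234; peg 1 best 0.6 223; peg 2 best 0.8 214; peg 3 best 0.82 181; 
 [ 46.7 -22.  227.1] [ 0.2 -0.1 -0.3]Traceback (most recent call last):
  File "<stdin>", line 4, in <module>
  File "h.py", line 31, in pegs
    pts=np.array([proj('scene',S2W(x,45*np.sin(a),110+45*np.cos(a))) for x in range(20,52,3)],np.float32)
                  ~~~~^^^^^^^^^^^^^^^^^^^^^^^^^^^^^^^^^^^^^^^^^^^^^^
  File "h.py", line 19, in proj
    p,R,t=cam(n); c=R@np.array(X)+t; s=c[:2]/c[2]; s=s*(1+p['k1']*(s@s)); return s[0]*p['fx']+p['cx'], s[1]*p['fy']+p['cy']
          ~~~^^^
  File "h.py", line 6, in cam
    p=r.camera_params(n); R=cv2.Rodrigues(np.array(p['rvec'],float))[0]; t=np.array(p['tvec'],float).ravel(); return p,R,t
ValueError: time passes only in moves, steps and waits
```

Averaged over the four pegs the wheel is at about 0.72, inside the seating range. Now I'll go over the pawl's back and press down.

```bash
python3 -m pendant '[{"fingers":0,"dx":0,"dy":0,"dz":0.01,"ax":0,"ay":0,"az":0},{"fingers":0,"dx":-0.015,"dy":0.03,"dz":0.01,"ax":0,"ay":0,"az":0},{"fingers":0,"dx":-0.031,"dy":0.0575,"dz":0.01,"ax":0,"ay":0,"az":0},{"fingers":0,"dx":-0.031,"dy":0.0575,"dz":0.01,"ax":0,"ay":0,"az":0},{"fingers":0,"dx":-0.031,"dy":0.0575,"dz":-0.01,"ax":0,"ay":0,"az":0},{"fingers":0,"dx":-0.031,"dy":0.0575,"dz":-0.03,"ax":0,"ay":0,"az":0},{"fingers":0,"dx":-0.031,"dy":0.0575,"dz":-0.04,"ax":0,"ay":0,"az":0},{"fingers":0,"dx":-0.031,"dy":0.0575,"dz":-0.045,"ax":0,"ay":0,"az":0},{"fingers":0,"dx":-0.031,"dy":0.0575,"dz":-0.05,"ax":0,"ay":0,"az":0},{"fingers":0,"dx":-0.031,"dy":0.0575,"dz":-0.05,"ax":0,"ay":0,"az":0}]'
python3 -c "
from h import *
o=r.get_obs();print(W2S(o['eef_pos']),np.round(o['force'],1))"
```

```text
clock: 17.2
eef_pos: [0.533, -0.0474, 0.1744]
orientation: [0.356, 3.121, -0.0]
force: [1.0, -0.3, -0.7]
finger_gap: 0.0003
gripper_force: 0.0
[  2.8  27.9 174.4] [ 1.  -0.3 -0.7]
```

```bash
python3 -m pendant '[{"fingers":0,"dx":0,"dy":0,"dz":-0.003,"ax":0,"ay":0,"az":0},{"fingers":0,"dx":0,"dy":0,"dz":-0.006,"ax":0,"ay":0,"az":0},{"fingers":0,"dx":0,"dy":0,"dz":-0.009,"ax":0,"ay":0,"az":0},{"fingers":0,"dx":0,"dy":0,"dz":-0.011,"ax":0,"ay":0,"az":0},{"fingers":0,"dx":0,"dy":0,"dz":-0.013,"ax":0,"ay":0,"az":0},{"fingers":0,"dx":0,"dy":0,"dz":-0.015,"ax":0,"ay":0,"az":0},{"fingers":0,"dx":0,"dy":0,"dz":-0.017,"ax":0,"ay":0,"az":0},{"fingers":0,"dx":0,"dy":0,"dz":-0.019,"ax":0,"ay":0,"az":0},{"fingers":0,"dx":0,"dy":0,"dz":-0.02,"ax":0,"ay":0,"az":0},{"fingers":0,"dx":0,"dy":0,"dz":-0.02,"ax":0,"ay":0,"az":0}]'
python3 -c "
from h import *
o=r.get_obs();print(W2S(o['eef_pos']),np.round(o['force'],1))"
```

```text
clock: 18.45
eef_pos: [0.5329, -0.0473, 0.1542]
orientation: [-0.356, -3.121, -0.0]
force: [-0.6, -2.3, 1.8]
finger_gap: 0.0004
gripper_force: 1.4
[  2.7  28.  154.2] [-0.6 -2.3  1.8]
```

```bash
python3 -m pendant '[{"fingers":0,"dx":0,"dy":0,"dz":-0.001,"ax":0,"ay":0,"az":0},{"fingers":0,"dx":0,"dy":0,"dz":-0.002,"ax":0,"ay":0,"az":0},{"fingers":0,"dx":0,"dy":0,"dz":-0.003,"ax":0,"ay":0,"az":0},{"fingers":0,"dx":0,"dy":0,"dz":-0.004,"ax":0,"ay":0,"az":0},{"fingers":0,"dx":0,"dy":0,"dz":-0.005,"ax":0,"ay":0,"az":0},{"fingers":0,"dx":0,"dy":0,"dz":-0.006,"ax":0,"ay":0,"az":0},{"fingers":0,"dx":0,"dy":0,"dz":-0.006,"ax":0,"ay":0,"az":0},{"fingers":0,"dx":0,"dy":0,"dz":-0.006,"ax":0,"ay":0,"az":0},{"fingers":0,"dx":0,"dy":0,"dz":-0.006,"ax":0,"ay":0,"az":0},{"fingers":0,"dx":0,"dy":0,"dz":-0.006,"ax":0,"ay":0,"az":0}]'
python3 -c "
from h import *
o=r.get_obs();print(W2S(o['eef_pos']),np.round(o['force'],1))"
```

```text
clock: 19.7
eef_pos: [0.533, -0.0476, 0.1492]
orientation: [0.355, 3.121, -0.001]
force: [-4.0, -3.9, 8.5]
finger_gap: 0.0007
gripper_force: 5.0
[  2.9  27.8 149.2] [-4.  -3.9  8.5]
```

```bash
python3 -m pendant '[{"fingers":0,"dx":0,"dy":0,"dz":-0.001,"ax":0,"ay":0,"az":0},{"fingers":0,"dx":0,"dy":0,"dz":-0.002,"ax":0,"ay":0,"az":0},{"fingers":0,"dx":0,"dy":0,"dz":-0.002,"ax":0,"ay":0,"az":0},{"fingers":0,"dx":0,"dy":0,"dz":-0.002,"ax":0,"ay":0,"az":0},{"fingers":0,"dx":0,"dy":0,"dz":-0.002,"ax":0,"ay":0,"az":0},{"fingers":0,"dx":0,"dy":0,"dz":-0.002,"ax":0,"ay":0,"az":0},{"fingers":0,"dx":0,"dy":0,"dz":-0.002,"ax":0,"ay":0,"az":0},{"fingers":0,"dx":0,"dy":0,"dz":-0.002,"ax":0,"ay":0,"az":0},{"fingers":0,"dx":0,"dy":0,"dz":-0.002,"ax":0,"ay":0,"az":0},{"fingers":0,"dx":0,"dy":0,"dz":-0.002,"ax":0,"ay":0,"az":0}]'
python3 - <<'E'
from h import *
o=r.get_obs();print(W2S(o['eef_pos']),np.round(o['force'],1))
snap('scene','s12');snap('side','d12')
for n,a,b,P in(('scene','scene0',('s2','s5','s11','s12'),S2W(3,150,194)),('side','side0',('d5','d12'),S2W(3,150,194))):
    u,v=map(int,proj(n,P)); T=cv2.imread(f'pics/{a}.png',0)[v-8:v+9,u-14:u+13]
    for f in b:
        I=cv2.imread(f'pics/{f}.png',0)[v-20:v+25,u-20:u+20]
        m=cv2.matchTemplate(I,T,cv2.TM_CCOEFF_NORMED);_,s,_,l=cv2.minMaxLoc(m);print(f,round(s,2),'shift',l[0]-6,l[1]-12)
E
```

```text
clock: 20.95
eef_pos: [0.5333, -0.0477, 0.1488]
orientation: [0.355, 3.12, -0.001]
force: [-8.4, -4.3, 18.3]
finger_gap: 0.0006
gripper_force: 9.8
[  3.2  27.7 148.8] [-8.4 -4.3 18.3]
s2 0.94 shift 0 0
s5 0.43 shift 3 5
s11 0.5 shift 0 0
s12 0.98 shift 0 0
d5 0.33 shift -1 3
d12 0.44 shift 2 4
```

```bash
python3 -m pendant '[{"fingers":0,"dx":0,"dy":0,"dz":0.01,"ax":0,"ay":0,"az":0},{"fingers":0,"dx":0,"dy":0,"dz":0.03,"ax":0,"ay":0,"az":0},{"fingers":0,"dx":0,"dy":0,"dz":0.07,"ax":0,"ay":0,"az":0},{"fingers":0,"dx":0,"dy":0,"dz":0.12,"ax":0,"ay":0,"az":0},{"fingers":0,"dx":0,"dy":-0.04,"dz":0.16,"ax":0,"ay":0,"az":0},{"fingers":0,"dx":0,"dy":-0.1,"dz":0.18,"ax":0,"ay":0,"az":0},{"fingers":0,"dx":0,"dy":-0.15,"dz":0.18,"ax":0,"ay":0,"az":0},{"fingers":0,"dx":0,"dy":-0.15,"dz":0.18,"ax":0,"ay":0,"az":0},{"fingers":0,"dx":0,"dy":-0.15,"dz":0.18,"ax":0,"ay":0,"az":0},{"fingers":0,"dx":0,"dy":-0.15,"dz":0.18,"ax":0,"ay":0,"az":0}]'
python3 - <<'E'
from h import *
wheel('s13')
u,v=map(int,proj('scene',S2W(3,150,194)))
a=cv2.imread('pics/scene0.png',0)
for f in('s2','s12','s13'):
    b=cv2.imread(f'pics/{f}.png',0)
    T=cv2.resize(a[v-8:v+9,u-14:u+13],None,fx=8,fy=8,interpolation=2);I=cv2.resize(b[v-12:v+13,u-18:u+17],None,fx=8,fy=8,interpolation=2)
    _,s,_,l=cv2.minMaxLoc(cv2.matchTemplate(I,T,5));print(f,round(s,3),(l[0]-32)/8,(l[1]-32)/8)
E
```

```text
clock: 22.3
eef_pos: [0.5331, -0.196, 0.3265]
orientation: [0.353, 3.122, 0.001]
force: [0.6, 0.6, -0.8]
finger_gap: 0.0005
gripper_force: 0.0
peg 0 best 0.68 235; peg 1 best 0.6 221; peg 2 best 0.8 215; peg 3 best 0.88 222; 
 [  34.3 -117.2  326.5] [0.6 0.4 0.3]
s2 0.941 0.125 -0.125
s12 0.983 -0.125 -0.125
s13 0.988 0.0 0.0
```

```bash
python3 -c "
from bench import r
print(r.sign_off())"
```

```text
the job is handed in; nothing more can be done
None
```

I handed the job in at about 22 s: the last scene image puts the wheel one notch back at about 0.73 rad, with the pawl's tail within 0.1 px of its seated position and the arm clear; the hand-in returned no verdict. My first push rode up over the peg at about 31 N, so I backed off and redid it lower.

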